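# Weigh the vegetable basket on a hanging dial scale

## Task

Weigh the small wooden basket of vegetables with the hanging dial scale: lift the scale out of its stand by its handle, catch its hook under the middle of the basket's wire handle, and draw it up slowly until the basket hangs free just clear of the worktop, about a centimetre, keeping it still and level there for two seconds so that the dial can be read. Then lower the basket gently to where it stood, with the vegetables still in it, free the hook and lay the scale's handle gently back in its stand. Handle the basket with the hook only, never with the gripper, and leave the salt shaker, the pepper mill and the mug alone.

Things in the scene. Friction and masses are not known exactly. Their poses are not given: they have to be found in the camera images.
- scale: hanging dial scale, 0.24 kg. Origin: middle of its black handle bar (112 along y, 20 thick in x, 22 high in z), to be gripped across x at its middle. Below it, mm from the origin, scale upright: neck 14 thick to z -20; round case z -20 to -82, 62 wide in y, 22 thick in x, dial towards -x; then the sprung hook, lowest point z -140.5 unstretched
- scale_hook (a joint): how far the hook is drawn out of the dial case against its spring, in m: 0 to 0.090; this is the scale's reading. The first 0.15 N do not move it, then it gives 9.1 mm per newton (110 N/m); the red needle turns with it. The basket stretches it by 33 to 79 mm, depending on its hidden weight
- hook_saddle (a point): inside of the bottom of the hook's bend, on the scale's axis, 135.5 below the bar's middle unstretched; moves with the hook. Wire 5 mm thick, 24 mm between the centres of shank (x -12) and tip side (x +12): a 7 mm wire in it has 6 mm to spare either way. z up; the hook opens towards +x
- hook_tip (a point): end of the hook's tip, wire centre: x +15.5, z -118 mm from the bar's middle unstretched. Over it lies the throat: a 7 mm wire whose centre is 93 to 110 below the bar's middle enters towards the scale's -x, over the tip, to x +6, where it is above the bend (at +4 it meets the shank, which leans from x 0 at z -100 to x -12 at z -112). Moves with the hook
- basket: slatted wooden basket with an onion and a lemon, 116 (x) by 158 (y) by 68 high, 0.38 to 0.9 kg in all (unknown). Origin: centre of its underside, z up. Fixed arch handle of 7 mm steel wire in its y-z plane; its top is level from y -18 to +18, wire centre 125 above the underside. Tip of the onion 90 above the underside at y -28; near the middle (y -12 to +12) all is free above 75
- basket_handle (a point): middle of the top of the basket's wire handle, centre of the wire, 125 mm above the underside; y along the wire
- onion: red onion, 84 mm, loose in the basket; origin at its underside
- lemon: lemon, 77 mm long, loose in the basket; origin at its underside
- scale_stand: fixed stand: wooden foot 90 (x) by 130 (y) by 12 high; two steel uprights 6 thick at y -47 and +47, each with a notch open upwards for the scale's handle bar, case and hook hanging freely between them. Notch floor 155 above the worktop, notch 28 wide in x, flaring to 44 at its top, 180 above the worktop. Origin: centre of the foot's underside
- stand_seat (a point): where the middle of the scale's handle bar lies when it rests in both notches: 166 mm above the worktop; x and y as the stand's. At the start the scale lies here with the same x axis
- salt_shaker: salt shaker, glass with grey cap, 44 mm wide, 90 high, bystander; origin at its underside
- pepper_mill: dark wooden pepper mill, 58 mm wide, 170 high, bystander; origin at its underside
- mug: white mug with a green band, 86 by 122, 90 mm high, bystander; origin at its underside
Mind the look-alikes: they are no part of the job. What is shaped like the lemon but red is not meant.

How it is judged:
By the outcome, as a careful person would: the job done as asked, in the order asked, and still so for the second after the job is handed in, with the robot touching nothing.
It also fails if it takes over 72 s, if anything falls off the work surface, if the arm or the gripper's body presses on something with over 40 N, if the wrist force passes 120 N, or if a joint passes its speed limit or range.

## Robot

A 6-joint arm with a two-finger parallel gripper is mounted at the origin on a cart in front of the work surface, level with it; the furniture and walls round the work are solid. World frame = base frame: x ahead of the robot, y to its left, z up, the work surface at z = 0. Lengths are in m, angles in rad, forces in N, time in s.
With the tool pointing down it reaches from about 0.3 to 0.775 m from the base axis. Payload 14.6 kg.
Tool frame: the origin (TCP) lies at the very end of the fingers, on their centre line; the grasp point (between the pads) lies 19 mm behind it; z points along the fingers, y is the line along which they close (so a half turn about z gives the same grasp; the last joint's range is limited). The gripper opens to 94 mm and grips with 3 to 60 N. Pads are 16 mm wide; open, the fingers measure 119 mm over their backs; the gripper's body (75 mm by 177 mm) begins 78 mm behind the grasp point.
Start: joints at [1.174, 0.3, 1.521, -0, 1.321, -0.067], TCP at [0.178, 0.52, 0.205] pointing down, gripper open.
Joint ranges: [-3.03, 3.03], [-0.79, 2.21], [0.23, 2.52], [-1.04, 4.18], [0, 3.07], [-2.55, 2.55]. Speed limits (rad/s): [2.22, 2.22, 2.57, 3.14, 3.14, 3.14].

## Interface

Orientations are given as [roll, pitch, yaw] about the fixed x, y, z axes, in that order (R = Rz(yaw) Ry(pitch) Rx(roll)).
In Python, from station import ctrl, cams gives the robot as it stands. The module is installed in compiled form; this text tells all that it offers.
- The arm moves only by the tool arm_command, never from a script. Its argument "plan" is a list that holds one entry, the list of rows, each a list of 7 numbers: the shift along the tool's x, y, z in shares of 500 mm (1.0 is 500 mm), then the turn, a rotation vector about the tool's x, y, z in fractions of the full range, 1 being pi rad, then the closure, from -1 (fully open) to 1 (shut). A call has 1 to 12 rows; each row is the pose to reach, as a shift and turn from the pose commanded when the call began, along the tool's axes at that moment; what a row does not reach only later rows make up. A row lasts 1/10 s, in which the tool goes at most 50 mm and 8.59 degrees, less where a joint would pass 70% of its speed; a pose out of reach is approached as far as the arm can. A shift or turn number past 1, either way, is cut back to 1. A call with a gripper value outside its range is refused whole. The fingers move at their own pace and stop on an object; "squeeze" is the grip in N (left out, the last holds). Time passes only in rows, so rows that repeat a pose let the fingers close. It gives the time, the measured TCP pose, the force, the opening and the grip force at its end, in the units of the state.
- ctrl.get_obs(): the state, without advancing time (a new reading comes with each control period).
- cams.camera(name): name is "side" or "top"; returns (picture, depth): 420x560x3 uint8, blue, green, red; 420x560 float32, m along the optical axis (not along the pixel's ray), 0 where there is no reading.
- cams.camera_info(name): a dict with "fx", "fy", "cx", "cy" (pixels), "world_to_cam" (4x4, takes a point from world to camera coordinates). Camera axes: x right, y down, z forward; pixel columns grow to the right and rows downward; lengths in m; the calibration is good to about 2 mm. A picture is of the moment at which its call begins. camera_info takes no time and is no camera call.
- ctrl.hand_in(): hands the job in; it is judged then, once.
The state is a dict: "time_s": time; "qpos": joint angles; "joint_vel": joint speeds; "tau": joint torques, N m; "ee_pos": TCP position; "eef_rot": TCP orientation; "force": force on the tool from outside, world axes, zero at the start; "moment": the same for the moment, N m; "grip_width": finger opening in m; "grip_force": force on a finger pad.
Only numpy, scipy, OpenCV 4.12 (cv2) and the standard library are available. Lean on these libraries where they do the work, as an engineer would, in place of code of your own. Each camera call takes 0.05 s, during which the arm holds its last target. There are 200 camera calls.

## Working session

There is one attempt and no reset: what is moved stays moved. The work goes in short steps, Python scripts to look and compute and a tool call to move; the robot and the scene stay as the last step left them, time stands still between calls to the robot, and variables do not carry over. Pictures are saved under pics/ and viewed, at most 10 in all, crops included, and the job is handed in when it is done.

Besides the shell and the picture viewer there is one more tool, called after "Call:" in YAML: its name, and indented under it one key for each argument. arm_command: Moves the arm, as the interface text tells. Its arguments: {"type":"object","properties":{"plan":{"type":"array"},"squeeze":{"type":"number"}},"required":["plan"]}

```bash
mkdir -p pics; cat > h.py <<'E'
import numpy as np, cv2
from station import ctrl, cams
def grab(n):
    im,d=cams.camera(n); return im.copy(),d.copy()
def cloud(n,d):
    i=cams.camera_info(n); v,u=np.mgrid[:d.shape[0],:d.shape[1]]
    c=np.stack([(u-i['cx'])/i['fx']*d,(v-i['cy'])/i['fy']*d,d,np.ones_like(d)],-1)
    w=c@np.linalg.inv(i['world_to_cam']).T
    w=w[...,:3]; w[d<=0]=np.nan; return w
def ray(n,u,v):
    i=cams.camera_info(n); T=np.linalg.inv(i['world_to_cam'])
    return T[:3,3],T[:3,:3]@np.array([(u-i['cx'])/i['fx'],(v-i['cy'])/i['fy'],1.])
def onz(n,u,v,z):
    o,r=ray(n,u,v); return o+r*(z-o[2])/r[2]
E
python3 - <<'E'
from h import *
a,da=grab('side');b,db=grab('top')
cv2.imwrite('pics/side.png',a);cv2.imwrite('pics/top.png',b)
np.savez('s0.npz',a=a,da=da,b=b,db=db)
for n in('side','top'):
    i=cams.camera_info(n);T=np.linalg.inv(i['world_to_cam']);print(n,i['fx'],T.round(3).tolist())
o=ctrl.get_obs();print(o['time_s'],o['ee_pos'],o['eef_rot'],o['force'],o['grip_width'])
E
```

```text
side 380.5341349795368 [[-0.998, -0.054, 0.045, 0.457], [-0.068, 0.568, -0.82, 0.878], [0.019, -0.821, -0.57, 0.596], [0.0, 0.0, 0.0, 1.0]]
top 392.961096171875 [[-0.007, -0.994, 0.105, 0.417], [-0.999, 0.01, 0.03, 0.185], [-0.031, -0.105, -0.994, 1.041], [0.0, 0.0, 0.0, 1.0]]
0.1 [0.17803433 0.52014693 0.20494221] [-3.14057784e+00 -6.46215569e-05  2.81179165e+00] [ 0.36467872 -0.27241639  0.15983638] 0.09409258754095466
```

View pics/side.png

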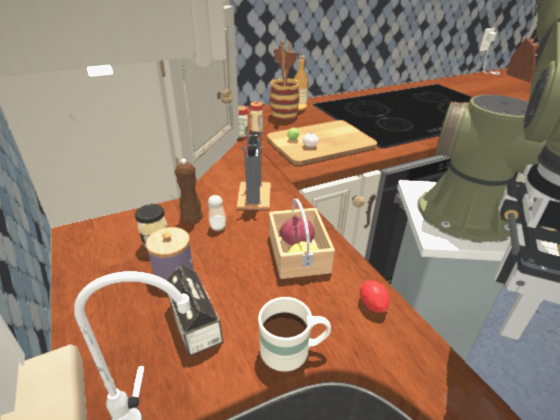

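View pics/top.png

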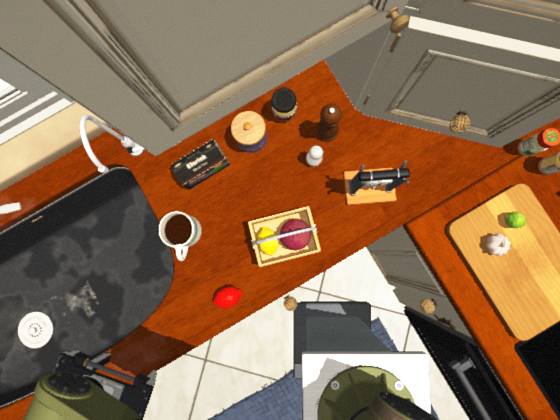

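Side view: the scale hangs in its stand at about (253,170), the basket is at (300,240), the mug at (287,333), the salt shaker at (217,213) and the mill at (187,190). Top view: the stand and bar are at (372,183) and the basket at (284,236). The two lemon-like things are the yellow one in the basket at (265,238) and the red decoy at (228,296). The yellow one belongs to the job.

```bash
python3 - <<'E'
from h import *
s=np.load('s0.npz')
A=cv2.resize(s['a'][120:290,170:350],None,fx=3.3,fy=3.3,interpolation=cv2.INTER_CUBIC)
B=cv2.resize(s['b'][150:275,235:425],None,fx=4.2,fy=4.2,interpolation=cv2.INTER_CUBIC)
cv2.imwrite('pics/A.png',A);cv2.imwrite('pics/B.png',B)
def fit(P,l):
    m=P.mean(0);u,sv,vt=np.linalg.svd(P[:,:2]-m[:2],full_matrices=False);d=vt[0]*np.sign(vt[0][1])
    t=(P[:,:2]-m[:2])@d;n=(P[:,:2]-m[:2])@np.array([d[1],-d[0]])
    mid=m[:2]+d*(t.min()+t.max())/2
    print(l,len(P),'mean',m.round(4),'mid',mid.round(4),'dir',np.degrees(np.arctan2(-d[0],d[1])).round(2),'len',np.ptp(t).round(4),'wid',np.ptp(n).round(4),'z',P[:,2].min().round(4),np.median(P[:,2]).round(4),P[:,2].max().round(4))
for n,k,dk in(('top','b','db'),('side','a','da')):
    W=cloud(n,s[dk]);hsv=cv2.cvtColor(s[k],cv2.COLOR_BGR2HSV)
    x,y,z=W[...,0],W[...,1],W[...,2]
    # locate
    if n=='top':
        print('stand px',W[185,372],'basket px',W[236,284],W[200,352])
        c0=W[185,372];cb=W[236,284]
    near=lambda c,r:(np.hypot(x-c[0],y-c[1])<r)
    for lo,hi in((.16,.185),(.172,.185)):
        m=near(c0,.09)&(z>lo)&(z<hi); 
        if m.sum()>5:fit(W[m],n+' bar%g'%lo)
    m=near(c0,.11)&(z>.006)&(z<.018); m.sum()>5 and fit(W[m],n+' foot')
    m=near(cb,.1)&(z>.115)&(z<.14); m.sum()>5 and fit(W[m],n+' wire')
    m=near(cb,.11)&(z>.055)&(z<.075); m.sum()>5 and fit(W[m],n+' rim')
    for c,l in((W[236,284],'b'),):pass
    m=near(c0,.09)&(z>.09)&(z<.14);m.sum()>5 and fit(W[m],n+' case')
    np.savez('W_%s.npz'%n,W=W)
E
```

```text
stand px [ 0.57027159 -0.01163515  0.09669438] basket px [0.44823052 0.201407   0.12206319] [0.54492652 0.02395959 0.0111039 ]
top bar0.16 571 mean [ 0.5825 -0.021   0.1749] mid [ 0.5826 -0.0224] dir 4.21 len 0.1117 wid 0.0503 z 0.1603 0.1759 0.1828
top bar0.172 492 mean [ 0.583  -0.022   0.1762] mid [ 0.583  -0.0225] dir 4.14 len 0.1114 wid 0.0504 z 0.172 0.1763 0.1828
top foot 953 mean [ 0.5694 -0.0146  0.0117] mid [ 0.5684 -0.0196] dir -11.0 len 0.1434 wid 0.1829 z 0.006 0.0116 0.018
top wire 138 mean [0.4508 0.204  0.1247] mid [0.4502 0.2064] dir 13.93 len 0.1124 wid 0.007 z 0.1151 0.1254 0.1312
top rim 1224 mean [0.452  0.1969 0.0646] mid [0.4504 0.2037] dir 13.07 len 0.1625 wid 0.1183 z 0.055 0.0657 0.075
top case 210 mean [ 0.5741 -0.0163  0.1181] mid [ 0.574  -0.0213] dir -1.16 len 0.1005 wid 0.0457 z 0.0901 0.12 0.1399
side bar0.16 268 mean [ 0.5793 -0.0082  0.1735] mid [ 0.5802 -0.0197] dir 4.38 len 0.1093 wid 0.0496 z 0.1602 0.176 0.1815
side bar0.172 188 mean [ 0.5796 -0.0144  0.1766] mid [ 0.5799 -0.0201] dir 3.26 len 0.1083 wid 0.0502 z 0.1721 0.1768 0.1815
side foot 542 mean [ 0.577  -0.0039  0.0121] mid [ 0.5758 -0.0191] dir -4.72 len 0.1361 wid 0.1042 z 0.006 0.0122 0.0175
side wire 102 mean [0.4456 0.2171 0.1247] mid [0.4479 0.2079] dir 14.47 len 0.1023 wid 0.007 z 0.1152 0.1259 0.1304
side rim 1399 mean [0.4476 0.2121 0.0637] mid [0.4497 0.2042] dir 15.29 len 0.1656 wid 0.1196 z 0.055 0.0645 0.075
side case 287 mean [0.5765 0.0125 0.1161] mid [ 0.5742 -0.0209] dir -3.82 len 0.1056 wid 0.0484 z 0.0901 0.117 0.14
```

View pics/A.png

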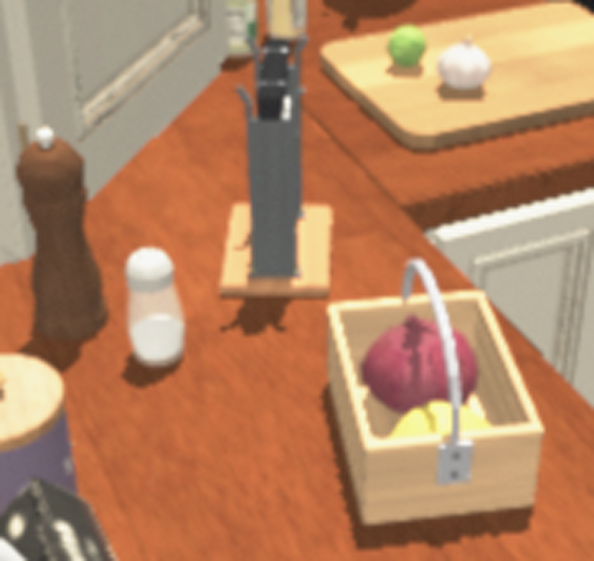

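View pics/B.png

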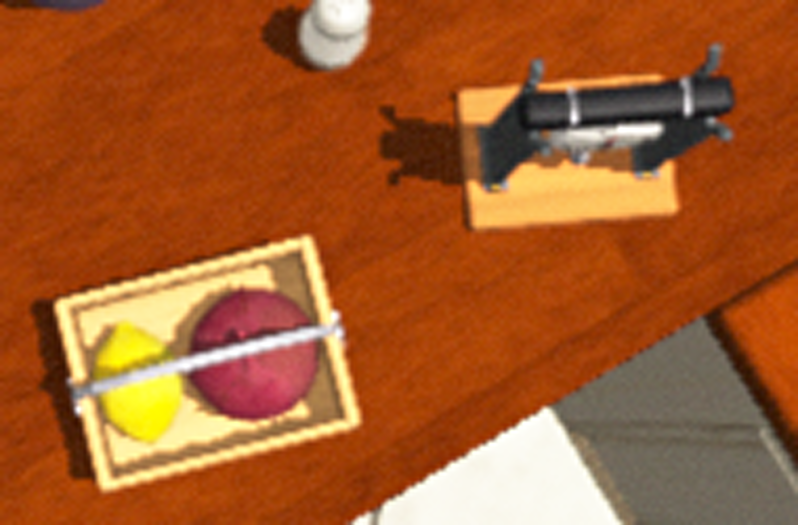

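Crop A shows the basket with the onion and yellow lemon in it, wire arch over the middle, bar resting in both notches. Crop B shows the white dial face at (600,140), on the near (-x) side of the bar, so the scale's +x is roughly world +x and the hook opens away from the robot. The yaw is about 4° for the scale and about 14° for the basket wire.

```bash
cat >> h.py <<'E'
from scipy.spatial.transform import Rotation as R
def rel(p,yaw_deg,base=None,tilt=None):
    """shift mm and rotvec in tool axes from present pose to TCP p, tool down with yaw"""
    o=ctrl.get_obs(); R0=R.from_euler('xyz',o['eef_rot']); p0=np.array(o['ee_pos'])
    Rt=R.from_euler('xyz',[np.pi,0,np.radians(yaw_deg)])
    return (R0.inv().apply(np.array(p)-p0)*1000).round(1),(R0.inv()*Rt).as_rotvec().round(4)
E
python3 - <<'E'
from h import *
s=np.load('s0.npz')
for n,k in(('top','b'),('side','a')):
    W=np.load('W_%s.npz'%n)['W'];x,y,z=W[...,0],W[...,1],W[...,2]
    g=s[k].max(2)
    m=(abs(x-.582)<.016)&(abs(y+.021)<.065)&(z>.171)&(z<.181)&(g<75)
    P=W[m];m2=P.mean(0)
    c=cv2.minAreaRect((P[:,:2]*1000).astype(np.float32));print(n,m.sum(),c,m2.round(4),np.percentile(P[:,2],[5,50,95]))
    for zz in((.03,.2),(.2,.35),(.35,.9)):
        m=(x>.3)&(x<.8)&(abs(y)<.35)&(z>zz[0])&(z<zz[1])&(np.hypot(x-.58,y+.02)>.1)&(np.hypot(x-.45,y-.2)>.12)
        P=W[m];d=np.hypot(P[:,0]-.58,P[:,1]+.02)
        if len(P):
            q=P[np.argsort(d)[:200:60]];print(zz,m.sum(),q.round(3).tolist())
print(rel((.43,.25,.32),120),rel((.582,-.021,.30),94))
E
```

```text
top 249 ((582.58544921875, -21.356082916259766), (107.6475601196289, 29.495845794677734), 87.80537414550781) [ 0.5823 -0.0187  0.1757] [0.17262296 0.17578902 0.17823505]
(0.03, 0.2) 7696 [[0.648, 0.105, 0.032], [0.643, 0.12, 0.069], [0.644, 0.128, 0.074], [0.671, 0.119, 0.089]]
(0.2, 0.35) 7457 [[0.662, -0.148, 0.24], [0.664, -0.154, 0.253], [0.674, -0.155, 0.254], [0.673, -0.162, 0.256]]
(0.35, 0.9) 39946 [[0.727, 0.034, 0.505], [0.728, 0.037, 0.502], [0.736, 0.018, 0.512], [0.74, 0.017, 0.514]]
side 99 ((580.4603881835938, -20.1527099609375), (19.318132400512695, 108.37943267822266), 4.247816562652588) [ 0.5799 -0.0053  0.1763] [0.17274045 0.17671976 0.17842467]
(0.03, 0.2) 7375 [[0.651, 0.113, 0.087], [0.645, 0.127, 0.085], [0.64, 0.135, 0.031], [0.646, 0.136, 0.053]]
(0.2, 0.35) 4153 [[0.661, -0.146, 0.247], [0.672, -0.15, 0.251], [0.685, -0.154, 0.246], [0.75, -0.057, 0.278]]
(0.35, 0.9) 630 [[0.749, -0.055, 0.361], [0.76, -0.032, 0.357], [0.765, -0.003, 0.371], [0.779, -0.006, 0.365]]
(array([-325.9, -174.1, -114.9]), array([-1.000e-03,  3.000e-04,  7.174e-01])) (array([-557.4, -381.3,  -94.7]), array([-9.0000e-04,  5.0000e-04,  1.1712e+00]))
```

Units first: shifts go in shares of 500 mm and turns go in shares of pi rad. So -427 mm is -0.854, -387 mm is -0.774, 0.9 rad is 0.2865.

Call:
arm_command:
  plan:
    - [[0, 0, -0.09, 0, 0, 0, -1], [-0.06, -0.04, -0.18, 0, 0, 0.0191, -1], [-0.134, -0.092, -0.19, 0, 0, 0.0446, -1], [-0.214, -0.146, -0.19, 0, 0, 0.07, -1], [-0.294, -0.2, -0.19, 0, 0, 0.0987, -1], [-0.374, -0.256, -0.19, 0, 0, 0.1241, -1], [-0.454, -0.31, -0.19, 0, 0, 0.1528, -1], [-0.534, -0.366, -0.19, 0, 0, 0.1783, -1], [-0.614, -0.42, -0.19, 0, 0, 0.2069, -1], [-0.694, -0.474, -0.19, 0, 0, 0.2324, -1], [-0.774, -0.53, -0.19, 0, 0, 0.2578, -1], [-0.854, -0.584, -0.19, 0, 0, 0.2865, -1]]
  squeeze: 30

```text
time_s: 1.3
ee_pos: [0.4883, 0.1038, 0.3003]
eef_rot: [-3.141, -0.0, 1.908]
force: [0.5, 0.5, 0.6]
grip_width: 0.0939
grip_force: 0.0
```

```bash
python3 -c "
from h import *
print(rel((.581,-.021,.24),94)); o=ctrl.get_obs();print(o['time_s'],o['ee_pos'],o['eef_rot'])"
```

```text
(array([-148.5,   46.2,   60.3]), array([-2.000e-04, -1.000e-04,  2.676e-01]))
1.3 [0.48828258 0.1038395  0.30030872] [-3.14136030e+00 -9.77049111e-05  1.90824615e+00]
```

In the tool's units: -148.5 mm is -0.297, 46.2 mm is 0.0924, 0.268 rad is 0.0853.

Call:
arm_command:
  plan:
    - [[-0.08, 0.024, 0, 0, 0, 0.0255, -1], [-0.16, 0.05, 0, 0, 0, 0.0509, -1], [-0.24, 0.074, 0.04, 0, 0, 0.0732, -1], [-0.297, 0.0924, 0.09, 0, 0, 0.0853, -1], [-0.297, 0.0924, 0.12, 0, 0, 0.0853, -1], [-0.297, 0.0924, 0.12, 0, 0, 0.0853, -1], [-0.297, 0.0924, 0.12, 0, 0, 0.0853, -1]]

```text
time_s: 2.0
ee_pos: [0.5807, -0.0184, 0.2409]
eef_rot: [-3.142, -0.0, 1.644]
force: [-0.4, -0.1, -0.1]
grip_width: 0.0942
grip_force: 0.0
```

```bash
python3 -c "
from h import *
print(rel((.581,-.021,.149),94)); o=ctrl.get_obs();print(o['time_s'],o['ee_pos'],o['eef_rot'],o['force'])"
```

```text
(array([-2.6,  0.1, 91.9]), array([-0.    , -0.0001,  0.0036]))
2.0 [ 0.58069124 -0.01843628  0.24093266] [-3.14157630e+00 -6.19648128e-05  1.64420900e+00] [-0.38816822 -0.12694795 -0.07140226]
```

In the tool's units: 91 mm is 0.182, 87 mm is 0.174.

Call:
arm_command:
  plan:
    - [[0, 0, 0.05, 0, 0, 0, -1], [0, 0, 0.1, 0, 0, 0, -1], [0, 0, 0.15, 0, 0, 0, -1], [0, 0, 0.174, 0, 0, 0, -1], [0, 0, 0.182, 0, 0, 0, -1], [0, 0, 0.182, 0, 0, 0, 0.2], [0, 0, 0.182, 0, 0, 0, 0.4], [0, 0, 0.182, 0, 0, 0, 0.6], [0, 0, 0.182, 0, 0, 0, 0.8], [0, 0, 0.182, 0, 0, 0, 1], [0, 0, 0.182, 0, 0, 0, 1], [0, 0, 0.182, 0, 0, 0, 1]]
  squeeze: 30

```text
time_s: 3.2
ee_pos: [0.5808, -0.0187, 0.1495]
eef_rot: [3.142, 0.0, 1.644]
force: [0.8, 0.3, 0.3]
grip_width: 0.0417
grip_force: 0.0
```

Call:
arm_command:
  plan:
    - [[0, 0, 0, 0, 0, 0, 1], [0, 0, 0, 0, 0, 0, 1]]
  squeeze: 40

```text
time_s: 3.4
ee_pos: [0.5807, -0.0187, 0.1494]
eef_rot: [-3.142, -0.0, 1.644]
force: [0.1, -0.1, -0.3]
grip_width: 0.0251
grip_force: 0.0
```

```bash
python3 - <<'E'
from h import *
a,da=grab('side');b,db=grab('top')
o=ctrl.get_obs();print(o['time_s'],o['ee_pos'],o['eef_rot'],o['force'],o['grip_width'],o['grip_force'])
A=cv2.resize(a[60:220,170:350],None,fx=2.2,fy=2.2,interpolation=cv2.INTER_CUBIC)
B=cv2.resize(b[110:270,320:500],None,fx=2.2,fy=2.2,interpolation=cv2.INTER_CUBIC)
cv2.imwrite('pics/g.png',np.hstack([A,B]))
E
```

```text
3.5 [ 0.580788   -0.01869374  0.14944291] [ 3.14150721e+00 -4.62318202e-06  1.64378458e+00] [ 0.53189065  0.64072803 -1.22998065] 0.01992578008876808 39.99982953071594
```

View pics/g.png

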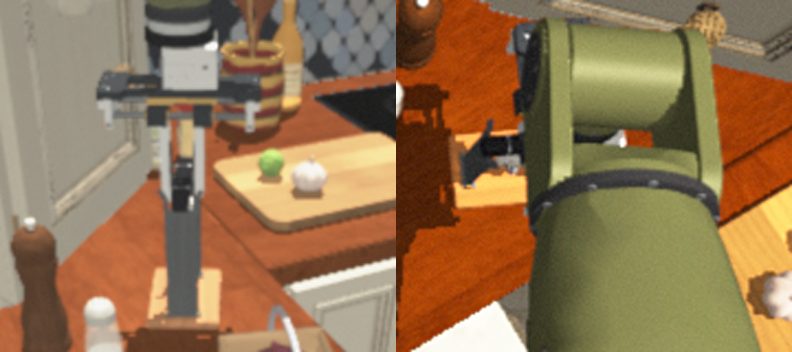

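Gripped: the opening is 20 mm at 40 N. The side crop shows the fingers on the bar between the uprights. Lifting straight up, slowly at first.

In the tool's units: -177 mm is -0.354, -172 mm is -0.344.

Call:
arm_command:
  plan:
    - [[0, 0, -0.01, 0, 0, 0, 1], [0, 0, -0.024, 0, 0, 0, 1], [0, 0, -0.044, 0, 0, 0, 1], [0, 0, -0.072, 0, 0, 0, 1], [0, 0, -0.108, 0, 0, 0, 1], [0, 0, -0.15, 0, 0, 0, 1], [0, 0, -0.194, 0, 0, 0, 1], [0, 0, -0.24, 0, 0, 0, 1], [0, 0, -0.284, 0, 0, 0, 1], [0, 0, -0.32, 0, 0, 0, 1], [0, 0, -0.344, 0, 0, 0, 1], [0, 0, -0.354, 0, 0, 0, 1]]

```text
time_s: 4.7
ee_pos: [0.5808, -0.0187, 0.3282]
eef_rot: [3.14, 0.0, 1.644]
force: [0.1, -0.3, -2.6]
grip_width: 0.0201
grip_force: 40.0
```

```bash
python3 -c "
from h import *
# bar 50mm on -x side of wire (scale frame yaw 14), TCP at z .326
th=np.radians(14);c=np.array([.450,.204])-0.05*np.array([np.cos(th),np.sin(th)])
print(c,rel((*c,.326),104)); o=ctrl.get_obs();print(o['time_s'],o['ee_pos'],o['force'],o['grip_width'])"
```

```text
[0.40148521 0.19190391] (array([ 223.1, -163.5,    1.8]), array([ 0.0019,  0.0005, -0.1714]))
4.7 [ 0.58083471 -0.01870082  0.32815125] [ 0.08717285 -0.34817053 -2.57528704] 0.0201035766143404
```

In the tool's units: 223 mm is 0.446, -163.5 mm is -0.327, -0.02 rad is -0.0064.

Call:
arm_command:
  plan:
    - [[0.016, -0.012, 0, 0, 0, -0.0019, 1], [0.048, -0.036, 0, 0, 0, -0.0064, 1], [0.096, -0.07, 0, 0, 0, -0.0118, 1], [0.15, -0.11, 0, 0, 0, -0.0185, 1], [0.208, -0.152, 0, 0, 0, -0.0255, 1], [0.266, -0.194, 0, 0, 0, -0.0318, 1], [0.32, -0.234, 0, 0, 0, -0.0382, 1], [0.368, -0.27, 0, 0, 0, -0.0446, 1], [0.406, -0.298, 0, 0, 0, -0.0497, 1], [0.432, -0.316, 0, 0, 0, -0.0528, 1], [0.442, -0.324, 0, 0, 0, -0.0541, 1], [0.446, -0.327, 0, 0, 0, -0.0544, 1]]

```text
time_s: 5.9
ee_pos: [0.4008, 0.1921, 0.326]
eef_rot: [-3.141, 0.0, 1.816]
force: [0.4, -0.6, -2.5]
grip_width: 0.0201
grip_force: 40.0
```

```bash
python3 - <<'E'
from h import *
a,da=grab('side');b,db=grab('top')
o=ctrl.get_obs();print(o['time_s'],o['ee_pos'],o['eef_rot'],o['force'],o['grip_width'])
np.savez('s1.npz',a=a,da=da,b=b,db=db)
A=cv2.resize(a[100:300,220:370],None,fx=2.6,fy=2.6,interpolation=cv2.INTER_CUBIC)
B=cv2.resize(b[150:350,210:360],None,fx=2.6,fy=2.6,interpolation=cv2.INTER_CUBIC)
cv2.imwrite('pics/h.png',np.hstack([A,B]))
E
```

```text
6.0 [0.4013601  0.19161126 0.32614724] [-3.14113719e+00  1.47656042e-04  1.81474184e+00] [ 0.05871736 -0.41692223 -1.9861678 ] 0.01967061707349145
```

View pics/h.png

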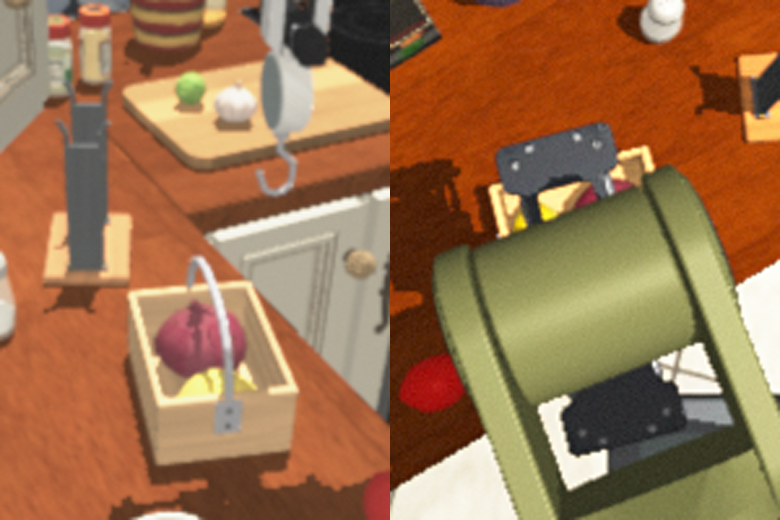

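The side crop shows the hook with its bend at (277,190), i.e. full-frame (326,173). Its tip at (262,178) points image-left, which is world +x. The wire arch top is at (200,262), full-frame (297,201). The top view is blocked by the wrist.

```bash
python3 - <<'E'
from h import *
s=np.load('s1.npz');W=cloud('side',s['da']);x,y,z=W[...,0],W[...,1],W[...,2]
o=ctrl.get_obs();p=o['ee_pos'];th=o['eef_rot'][2]-np.pi/2
ex=np.array([np.cos(th),np.sin(th)]);ey=np.array([-ex[1],ex[0]])
m=(np.hypot(x-p[0],y-p[1])<.07)&(z>.19)&(z<.36)
P=W[m];v,u=np.nonzero(m)
sx=(P[:,:2]-p[:2])@ex*1000;sy=(P[:,:2]-p[:2])@ey*1000;sz=(P[:,2]-p[2])*1000
print('yaw',np.degrees(th))
for lo in range(-130,30,8):
    k=(sz>=lo)&(sz<lo+8)
    if k.any():print(lo,k.sum(),'x',sx[k].min().round(1),sx[k].max().round(1),'y',np.median(sy[k]).round(1),sy[k].min().round(1),sy[k].max().round(1),'u',u[k].min(),u[k].max())
# same-camera wire
k=(np.hypot(x-.45,y-.204)<.1)&(z>.118)&(z<.14);Q=W[k]
vv,uu=np.nonzero(k);vt=np.array([[a.mean(),b] for b in sorted(set(vv)) for a in [uu[vv==b]]]);print('wire px',vt.round(1)[:12].tolist())
m0=Q.mean(0);t=np.polyfit(Q[:,1]-.204,Q[:,0],1);print('wire x at y=.204',t[1],np.degrees(np.arctan(-t[0])),len(Q),Q[:,2].max())
E
```

```text
yaw 13.977048579944837
-130 2 x -1.1 0.8 y -3.0 -3.4 -2.7 u 325 326
-122 25 x -10.4 10.1 y -2.3 -4.7 -0.1 u 321 331
-114 16 x -14.5 13.7 y -2.0 -4.6 0.1 u 320 333
-106 19 x -13.6 15.3 y -2.7 -5.7 0.4 u 319 333
-98 10 x -13.3 -6.6 y -2.6 -3.4 -1.1 u 330 333
-90 9 x -8.7 0.6 y -2.1 -3.6 -0.6 u 327 331
-82 10 x -3.7 1.2 y -2.7 -4.9 -0.8 u 327 329
-74 13 x -5.9 4.6 y 0.6 -7.2 2.1 u 325 331
-66 9 x -2.7 11.2 y 2.2 -8.6 13.3 u 322 330
-58 45 x -9.9 11.1 y 15.6 -20.6 22.6 u 321 337
-50 65 x -13.4 11.5 y 21.0 -31.5 26.2 u 320 339
-42 82 x -14.0 11.7 y 23.4 -30.4 27.8 u 320 340
-34 82 x -12.9 11.7 y 24.6 -27.2 29.7 u 321 340
-26 88 x -13.2 11.4 y 22.2 -29.2 27.7 u 321 340
-18 98 x -13.6 11.4 y 17.0 -24.7 24.7 u 322 340
-10 63 x -9.8 11.2 y 8.4 -17.3 17.3 u 324 338
-2 20 x 3.2 15.6 y 7.8 1.0 12.4 u 325 331
6 79 x -8.6 21.1 y 27.6 -54.4 53.2 u 320 345
14 122 x -23.2 21.4 y 26.6 -56.2 53.0 u 320 346
22 265 x -22.5 21.8 y 12.6 -55.7 53.8 u 321 346
wire px [[296.5, 199.0], [296.5, 200.0], [297.5, 201.0], [298.0, 202.0], [298.5, 203.0], [299.5, 204.0], [300.0, 205.0], [300.0, 206.0], [300.5, 207.0], [301.0, 208.0], [301.0, 209.0], [301.5, 210.0]]
wire x at y=.204 0.4488346210005005 14.38091924903874 91 0.13030452451240576
```

Call:
arm_command:
  plan:
    - [[0, 0, 0.016, 0, 0, 0, 1], [0.002, 0, 0.044, 0, 0, 0, 1], [0.004, 0, 0.08, 0, 0, 0, 1], [0.004, 0, 0.12, 0, 0, 0, 1], [0.004, 0, 0.16, 0, 0, 0, 1], [0.004, 0.004, 0.194, 0, 0, 0, 1], [0.004, 0.014, 0.216, 0, 0, 0, 1], [0.004, 0.026, 0.228, 0, 0, 0, 1], [0.004, 0.036, 0.232, 0, 0, 0, 1], [0.004, 0.04, 0.232, 0, 0, 0, 1], [0.004, 0.04, 0.232, 0, 0, 0, 1], [0.004, 0.04, 0.232, 0, 0, 0, 1]]

```text
time_s: 7.2
ee_pos: [0.4205, 0.1986, 0.2109]
eef_rot: [3.141, -0.0, 1.815]
force: [0.3, -1.1, -2.4]
grip_width: 0.0197
grip_force: 40.0
```

```bash
python3 - <<'E'
from h import *
a,da=grab('side')
o=ctrl.get_obs();p=o['ee_pos'];print(o['time_s'],p,o['eef_rot'],o['force'])
th=np.radians(14);d=np.array([.450,.204])-p[:2];print('wire in TCP scale frame',d@[np.cos(th),np.sin(th)]*1000,d@[-np.sin(th),np.cos(th)]*1000,'z',125-p[2]*1000-16.6)
cv2.imwrite('pics/i.png',cv2.resize(a[150:260,250:370],None,fx=5,fy=5,interpolation=cv2.INTER_CUBIC))
W=cloud('side',da);x,y,z=W[...,0],W[...,1],W[...,2]
ex=np.array([np.cos(th),np.sin(th)]);ey=np.array([-ex[1],ex[0]])
sx=((x-p[0])*ex[0]+(y-p[1])*ex[1])*1000;sy=((x-p[0])*ey[0]+(y-p[1])*ey[1])*1000
for lo in np.arange(.082,.136,.006):
    k=(z>=lo)&(z<lo+.006)&(abs(sx)<60)&(abs(sy+2)<16)
    print(lo.round(3),[(round(float(q),1),round(float(w),1)) for q,w in zip(sx[k],sy[k])][:14])
E
```

```text
7.25 [0.42038473 0.19860773 0.21084798] [ 3.14094267e+00 -7.99470010e-05  1.81483019e+00] [ 0.41154023 -0.05159868 -2.70568864]
wire in TCP scale frame 30.04007978381131 -1.9324874526226572 z -102.44797801694997
0.082 []
0.088 [(1.2, -4.0), (-1.2, -4.5), (-3.8, -5.2), (-10.0, -2.8), (8.3, -2.9), (6.1, -2.3), (3.7, -2.9), (1.8, -1.4), (-1.0, -3.1), (-3.3, -3.1), (-5.3, -2.0), (-8.0, -3.4), (3.6, -2.4), (1.6, -1.5)]
0.094 [(-14.6, -4.8), (-9.6, -3.0), (-11.4, -1.6), (10.7, -3.7), (8.5, -3.3), (-7.7, -3.6), (-9.8, -3.1), (-12.6, -4.6), (10.2, -4.7), (8.6, -2.3), (6.2, -2.6), (3.5, -4.0), (-4.9, -1.5), (-7.3, -1.9)]
0.1 [(10.5, -6.2), (-11.9, -4.3), (-13.8, -3.1), (13.0, -4.8), (11.8, -0.9), (-9.7, -4.1), (-11.8, -3.4), (13.2, -3.4), (10.8, -3.9), (8.9, -2.4)]
0.106 [(-13.5, -4.3), (13.7, -3.9), (-10.9, -2.5), (-13.3, -3.1), (16.0, -3.3), (13.5, -4.2), (-10.8, -1.6), (-13.4, -2.7), (15.6, -4.2), (14.3, -0.9)]
0.112 [(-11.1, -4.5), (-12.1, -0.7), (16.1, -3.4)]
0.118 [(-3.3, -3.3), (-5.4, -2.9), (-8.0, -4.0), (-10.6, -4.9), (-5.2, -1.7), (-7.5, -1.6), (-9.9, -2.1), (-12.5, -3.3), (-7.9, -2.2), (-10.1, -1.9), (-12.2, -1.4)]
0.124 [(29.5, -17.4), (27.5, -16.5), (24.8, -18.0), (30.1, -14.3), (28.4, -12.2), (26.2, -12.4), (30.6, -12.1), (29.4, -8.0), (27.3, -7.5), (-2.8, -3.0), (31.0, -9.8), (29.5, -6.9), (27.9, -4.5), (25.5, -5.1)]
0.13 [(2.1, -3.1), (-0.1, -2.8), (-2.3, -2.5), (1.5, -4.3), (-0.8, -4.5), (-2.5, -2.5), (2.2, -1.5), (0.0, -1.2), (30.1, 4.7)]
```

View pics/i.png

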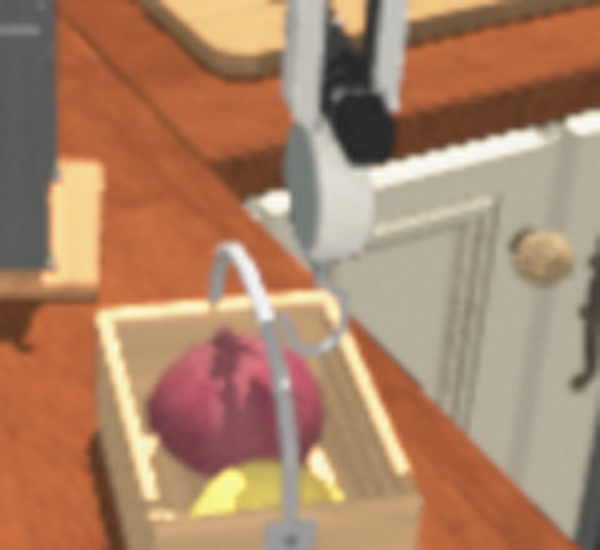

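The hook is 28–30 mm on the near side of the wire, with the tip about 15 mm below it and centred along it. Entering.

In the tool's units: 22.5 mm is 0.045, 22 mm is 0.044.

Call:
arm_command:
  plan:
    - [[0, 0.006, 0, 0, 0, 0, 1], [0, 0.014, 0, 0, 0, 0, 1], [0, 0.022, 0, 0, 0, 0, 1], [0, 0.03, 0, 0, 0, 0, 1], [0, 0.036, 0, 0, 0, 0, 1], [0, 0.041, 0, 0, 0, 0, 1], [0, 0.044, 0, 0, 0, 0, 1], [0, 0.045, 0, 0, 0, 0, 1], [0, 0.045, 0, 0, 0, 0, 1], [0, 0.045, 0, 0, 0, 0, 1]]

```text
time_s: 8.25
ee_pos: [0.4421, 0.204, 0.2105]
eef_rot: [-3.142, -0.0, 1.815]
force: [-0.8, 0.7, -3.0]
grip_width: 0.0199
grip_force: 40.0
```

```bash
python3 - <<'E'
from h import *
a,da=grab('side')
o=ctrl.get_obs();p=o['ee_pos'];print(o['time_s'],p,o['force'])
cv2.imwrite('pics/j.png',cv2.resize(a[150:260,250:370],None,fx=5,fy=5,interpolation=cv2.INTER_CUBIC))
th=np.radians(14);W=cloud('side',da);x,y,z=W[...,0],W[...,1],W[...,2]
ex=np.array([np.cos(th),np.sin(th)]);ey=np.array([-ex[1],ex[0]])
sx=((x-p[0])*ex[0]+(y-p[1])*ex[1])*1000;sy=((x-p[0])*ey[0]+(y-p[1])*ey[1])*1000
for lo in np.arange(.106,.136,.006):
    k=(z>=lo)&(z<lo+.006)&(abs(sx)<60)&(abs(sy+2)<25)
    print(lo.round(3),[(round(float(q),1),round(float(w),1)) for q,w in zip(sx[k],sy[k])][:40])
E
```

```text
8.3 [0.44211495 0.20399288 0.21050177] [ 0.42789593  0.38476807 -1.7715512 ]
0.106 [(13.6, -4.2), (-11.4, -5.0), (-12.4, -0.7), (15.7, -4.4), (14.5, -0.4), (11.6, -2.8), (-13.3, -2.9), (14.0, -1.7), (11.4, -3.3)]
0.112 [(-8.3, -3.8), (-13.2, -5.1), (-15.4, -5.1), (-10.8, -3.9), (-12.1, -0.8), (-14.9, -2.6), (-10.7, -3.2), (-12.3, -0.8), (16.1, -3.4)]
0.118 [(-5.4, -2.5), (-7.5, -2.0), (-11.1, -6.7), (-5.3, -1.8), (-8.0, -3.3), (-9.4, -0.3), (-13.1, -5.2), (-10.0, -1.9)]
0.124 [(7.5, -25.8), (5.9, -23.2), (8.7, -20.6), (6.8, -18.8), (4.5, -19.4), (8.7, -19.9), (7.7, -14.9), (2.6, -17.2), (8.5, -11.5), (6.4, -10.7), (4.2, -10.5), (8.2, -12.2), (6.9, -8.3), (8.7, -9.4), (6.9, -7.8), (5.8, -3.5), (2.7, -6.9), (1.3, -3.9), (-0.7, -2.9), (-2.8, -2.4), (7.9, -3.4), (6.1, -1.6), (3.8, -2.0), (-0.4, -1.3), (-3.1, -3.0), (-5.2, -2.5), (8.6, -0.2), (7.5, 4.2), (5.2, 3.5), (-2.9, -1.7), (9.5, 3.8), (8.0, 6.4), (6.3, 8.5), (3.9, 7.6), (8.5, 8.8), (6.7, 10.2), (4.1, 8.7), (8.9, 10.7), (7.9, 15.5), (3.3, 14.5)]
0.13 [(1.2, -5.3), (-0.1, -1.6), (-2.5, -2.4), (5.4, -5.4), (1.3, -4.3), (-0.8, -3.8), (-2.6, -2.3), (6.0, 16.3)]
0.136 [(-3.9, -0.6), (-6.8, -3.0), (1.7, -4.0), (0.8, 1.1), (-1.2, 1.8)]
```

View pics/j.png

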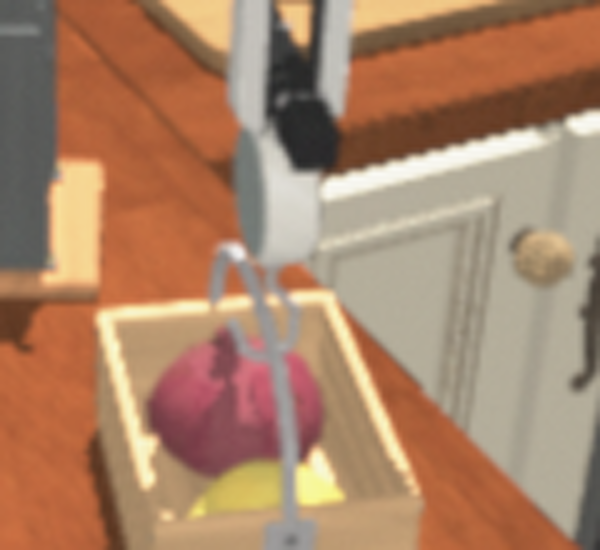

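The wire lies between shank and tip (gap about +6.5 mm) with no contact force. Now raising and centring it in the bend.

In the tool's units: -26 mm is -0.052, 6.5 mm is 0.013.

Call:
arm_command:
  plan:
    - [[0, 0, -0.006, 0, 0, 0, 1], [0, 0, -0.014, 0, 0, 0, 1], [0, 0, -0.022, 0, 0, 0, 1], [0, 0.002, -0.028, 0, 0, 0, 1], [0, 0.006, -0.032, 0, 0, 0, 1], [0, 0.01, -0.036, 0, 0, 0, 1], [0, 0.013, -0.04, 0, 0, 0, 1], [0, 0.013, -0.046, 0, 0, 0, 1], [0, 0.013, -0.05, 0, 0, 0, 1], [0, 0.013, -0.052, 0, 0, 0, 1], [0, 0.013, -0.052, 0, 0, 0, 1]]

```text
time_s: 9.4
ee_pos: [0.4485, 0.2056, 0.2366]
eef_rot: [3.141, -0.0, 1.815]
force: [-0.7, -0.6, -1.5]
grip_width: 0.0195
grip_force: 40.0
```

```bash
python3 - <<'E'
from h import *
f=[];t=[]
for i in range(3):
    a,da=grab('side');o=ctrl.get_obs();f.append(o['force'])
p=o['ee_pos'];print(o['time_s'],p,np.mean(f,0))
np.savez('s2.npz',a=a,da=da)
th=np.radians(14);W=cloud('side',da);x,y,z=W[...,0],W[...,1],W[...,2]
ex=np.array([np.cos(th),np.sin(th)]);ey=np.array([-ex[1],ex[0]])
sx=((x-p[0])*ex[0]+(y-p[1])*ex[1])*1000;sy=((x-p[0])*ey[0]+(y-p[1])*ey[1])*1000
for lo in np.arange(.112,.142,.006):
    k=(z>=lo)&(z<lo+.006)&(abs(sx)<60)&(abs(sy+2)<25)
    print(lo.round(3),[(round(float(q),1),round(float(w),1)) for q,w in zip(sx[k],sy[k])][:30])
E
```

```text
9.55 [0.44842848 0.20554027 0.23636691] [-0.18607401 -0.08648556 -2.44823988]
0.112 [(7.3, -4.3), (1.2, -2.1), (0.3, -5.3), (-1.1, -2.0)]
0.118 [(7.2, -6.5), (-11.9, -2.6), (12.2, -3.8), (8.1, -2.3), (-8.2, -4.8), (-9.3, -0.8), (-11.5, -0.5), (9.9, -3.4), (7.8, -3.0), (5.7, -2.5), (2.9, -4.6), (0.8, -4.1), (-7.7, -2.4), (-10.1, -3.0), (5.8, -1.7), (3.8, -0.7), (2.4, 21.2)]
0.124 [(0.7, -26.8), (-1.0, -24.8), (2.1, -20.8), (-0.2, -20.8), (-2.2, -20.1), (2.7, -17.8), (0.8, -16.7), (-1.6, -17.0), (-4.3, -18.9), (1.3, -13.9), (-0.1, -10.8), (-2.8, -12.5), (1.8, -11.6), (0.6, -7.6), (-1.8, -8.2), (12.2, -5.1), (2.4, -8.7), (0.2, -8.7), (-3.6, -6.0), (-12.2, -4.8), (-14.2, -3.9), (13.0, -1.1), (10.0, -4.5), (2.0, -1.3), (-0.6, -2.7), (-10.4, -5.9), (-11.4, -1.4), (-14.1, -3.0), (12.5, -2.7), (10.5, -2.1)]
0.13 [(14.8, -4.1), (-10.8, -0.8), (-13.4, -2.1), (15.1, -2.7), (12.5, -4.2), (-11.4, -2.4), (-13.7, -2.6), (14.9, -3.1), (10.2, -4.1), (-0.3, -1.9), (-1.7, 1.7), (-1.3, 13.1)]
0.136 [(-11.3, -4.2), (-11.4, -4.1), (-12.9, -1.4), (14.5, -6.1), (-10.4, -0.1), (-12.7, -0.4), (17.3, -2.9), (12.8, -3.3)]
```

In the tool's units: -30 mm is -0.06, -28 mm is -0.056.

Call:
arm_command:
  plan:
    - [[0, 0, -0.004, 0, 0, 0, 1], [0, 0, -0.008, 0, 0, 0, 1], [0, 0, -0.014, 0, 0, 0, 1], [0, 0, -0.02, 0, 0, 0, 1], [0, 0, -0.026, 0, 0, 0, 1], [0, 0, -0.032, 0, 0, 0, 1], [0, 0, -0.038, 0, 0, 0, 1], [0, 0, -0.044, 0, 0, 0, 1], [0, 0, -0.05, 0, 0, 0, 1], [0, 0, -0.056, 0, 0, 0, 1], [0, 0, -0.06, 0, 0, 0, 1], [0, 0, -0.06, 0, 0, 0, 1]]

```text
time_s: 10.75
ee_pos: [0.4485, 0.2056, 0.2666]
eef_rot: [3.142, -0.0, 1.815]
force: [-0.2, -0.1, -5.8]
grip_width: 0.0194
grip_force: 40.0
```

```bash
cat > st.py <<'E'
from h import *
# force, and basket position from side camera: wire top & rim
f=[];w=[];r=[]
for i in range(3):
    a,da=grab('side');o=ctrl.get_obs();f.append(o['force'])
    W=cloud('side',da);x,y,z=W[...,0],W[...,1],W[...,2]
    hsv=cv2.cvtColor(a,cv2.COLOR_BGR2HSV)
    m=(hsv[...,0]>12)&(hsv[...,0]<28)&(hsv[...,1]<150)&(hsv[...,2]>130)&(np.hypot(x-.45,y-.2)<.12)&(z>.04)&(z<.2)
    r.append([z[m].mean(),*[np.percentile(z[m],q) for q in(90,97,99.5)],x[m].mean(),y[m].mean(),m.sum()])
p=o['ee_pos'];F=np.mean(f,0)
print(round(o['time_s'],2),'TCP',p.round(4),'F',F.round(2),'load',round(-2.45-F[2],2),'rise',((p[2]-.2364)*1000).round(1),'rim',np.mean(r,0).round(4))
cv2.imwrite('last.png',cv2.resize(a[100:300,200:360],None,fx=3,fy=3,interpolation=cv2.INTER_CUBIC))
E
python3 st.py; python3 - <<'E'
from h import *
s=np.load('s0.npz')
a,da=s['a'],s['da'];W=cloud('side',da);x,y,z=W[...,0],W[...,1],W[...,2]
hsv=cv2.cvtColor(a,cv2.COLOR_BGR2HSV)
m=(hsv[...,0]>12)&(hsv[...,0]<28)&(hsv[...,1]<150)&(hsv[...,2]>130)&(np.hypot(x-.45,y-.2)<.12)&(z>.04)&(z<.2)
print([z[m].mean(),*[np.percentile(z[m],q) for q in(90,97,99.5)],x[m].mean(),y[m].mean(),m.sum()])
E
```

```text
10.9 TCP [0.4484 0.2055 0.2663] F [ 0.01 -0.08 -5.74] load 3.29 rise 29.9 rim [6.1800000e-02 6.8800000e-02 1.2530000e-01 1.7550000e-01 4.4440000e-01
 2.2130000e-01 1.5716667e+03]
[np.float64(0.05951670734858291), np.float64(0.06830087046732863), np.float64(0.08285303779565428), np.float64(0.12877818437456065), np.float64(0.44338064485989465), np.float64(0.21858567103619608), np.int64(1412)]
```

In the tool's units: -13 mm is -0.026, -12.5 mm is -0.025.

Call:
arm_command:
  plan:
    - [[0, 0, -0.002, 0, 0, 0, 1], [0, 0, -0.005, 0, 0, 0, 1], [0, 0, -0.008, 0, 0, 0, 1], [0, 0, -0.011, 0, 0, 0, 1], [0, 0, -0.014, 0, 0, 0, 1], [0, 0, -0.017, 0, 0, 0, 1], [0, 0, -0.02, 0, 0, 0, 1], [0, 0, -0.023, 0, 0, 0, 1], [0, 0, -0.025, 0, 0, 0, 1], [0, 0, -0.026, 0, 0, 0, 1]]

```text
time_s: 11.9
ee_pos: [0.4485, 0.2056, 0.2795]
eef_rot: [-3.142, -0.0, 1.815]
force: [-0.1, -0.2, -6.8]
grip_width: 0.0201
grip_force: 40.0
```

```bash
python3 st.py
```

```text
12.05 TCP [0.4485 0.2056 0.2794] F [-0.36  0.25 -6.74] load 4.29 rise 43.0 rim [6.1200000e-02 6.8600000e-02 1.2250000e-01 1.7300000e-01 4.4430000e-01
 2.2130000e-01 1.5653333e+03]
```

In the tool's units: -8 mm is -0.016, -7.5 mm is -0.015.

Call:
arm_command:
  plan:
    - [[0, 0, -0.002, 0, 0, 0, 1], [0, 0, -0.005, 0, 0, 0, 1], [0, 0, -0.008, 0, 0, 0, 1], [0, 0, -0.011, 0, 0, 0, 1], [0, 0, -0.014, 0, 0, 0, 1], [0, 0, -0.015, 0, 0, 0, 1], [0, 0, -0.016, 0, 0, 0, 1]]

```text
time_s: 12.75
ee_pos: [0.4485, 0.2056, 0.2874]
eef_rot: [-3.142, 0.0, 1.815]
force: [-0.5, -0.5, -7.6]
grip_width: 0.0196
grip_force: 40.0
```

```bash
python3 st.py
```

```text
12.9 TCP [0.4484 0.2056 0.2874] F [-0.07 -0.43 -7.78] load 5.33 rise 51.0 rim [6.1400000e-02 6.8800000e-02 1.2380000e-01 1.7290000e-01 4.4440000e-01
 2.2100000e-01 1.5643333e+03]
```

In the tool's units: -8 mm is -0.016, -7.5 mm is -0.015.

Call:
arm_command:
  plan:
    - [[0, 0, -0.002, 0, 0, 0, 1], [0, 0, -0.005, 0, 0, 0, 1], [0, 0, -0.008, 0, 0, 0, 1], [0, 0, -0.011, 0, 0, 0, 1], [0, 0, -0.014, 0, 0, 0, 1], [0, 0, -0.015, 0, 0, 0, 1], [0, 0, -0.016, 0, 0, 0, 1]]

```text
time_s: 13.6
ee_pos: [0.4485, 0.2055, 0.2955]
eef_rot: [-3.142, 0.0, 1.815]
force: [0.8, -1.0, -8.7]
grip_width: 0.0195
grip_force: 40.0
```

```bash
python3 st.py
```

```text
13.75 TCP [0.4485 0.2056 0.2954] F [ 0.12 -0.54 -8.99] load 6.54 rise 59.0 rim [6.160e-02 6.870e-02 1.244e-01 1.739e-01 4.446e-01 2.210e-01 1.578e+03]
```

In the tool's units: -8 mm is -0.016, -7.5 mm is -0.015.

Call:
arm_command:
  plan:
    - [[0, 0, -0.002, 0, 0, 0, 1], [0, 0, -0.005, 0, 0, 0, 1], [0, 0, -0.008, 0, 0, 0, 1], [0, 0, -0.011, 0, 0, 0, 1], [0, 0, -0.014, 0, 0, 0, 1], [0, 0, -0.015, 0, 0, 0, 1], [0, 0, -0.016, 0, 0, 0, 1]]

```text
time_s: 14.45
ee_pos: [0.4485, 0.2056, 0.3035]
eef_rot: [3.142, -0.0, 1.815]
force: [-1.0, -1.0, -8.5]
grip_width: 0.02
grip_force: 40.0
```

```bash
python3 st.py
```

```text
14.6 TCP [0.4485 0.2056 0.3034] F [ 0.06 -0.31 -8.92] load 6.47 rise 67.0 rim [6.2500000e-02 7.0700000e-02 1.2570000e-01 1.7240000e-01 4.4480000e-01
 2.2210000e-01 1.6433333e+03]
```

In the tool's units: -4 mm is -0.008, -3.5 mm is -0.007.

Call:
arm_command:
  plan:
    - [[0, 0, -0.002, 0, 0, 0, 1], [0, 0, -0.004, 0, 0, 0, 1], [0, 0, -0.006, 0, 0, 0, 1], [0, 0, -0.007, 0, 0, 0, 1], [0, 0, -0.008, 0, 0, 0, 1], [0, 0, -0.008, 0, 0, 0, 1]]

```text
time_s: 15.2
ee_pos: [0.4485, 0.2056, 0.3075]
eef_rot: [3.141, -0.0, 1.815]
force: [0.1, 0.3, -9.6]
grip_width: 0.0198
grip_force: 40.0
```

```bash
cat > tilt.py <<'E'
from h import *
def rim(a,da,l):
    W=cloud('side',da);x,y,z=W[...,0],W[...,1],W[...,2]
    th=np.radians(14);ex=[np.cos(th),np.sin(th)];ey=[-ex[1],ex[0]]
    X=((x-.45)*ex[0]+(y-.204)*ex[1])*1000;Y=((x-.45)*ey[0]+(y-.204)*ey[1])*1000;Z=z*1000
    hsv=cv2.cvtColor(a,cv2.COLOR_BGR2HSV);c=(hsv[...,0]>8)&(hsv[...,0]<30)&(hsv[...,2]>120)
    out=[]
    for nm,m in(('-x',(X<-45)&(X>-64)&(abs(Y)<70)),('+x',(X>45)&(X<64)&(abs(Y)<70)),('-y',(Y<-66)&(Y>-86)&(abs(X)<50)),('+y',(Y>66)&(Y<86)&(abs(X)<50))):
        q=Z[m&c&(Z>58)&(Z<95)];out.append((nm,len(q),np.percentile(q,[50,75,90]).round(1).tolist()) if len(q)>5 else (nm,len(q)))
    print(l,out)
s=np.load('s0.npz');rim(s['a'],s['da'],'start')
if __name__=='__main__':
    a,da=grab('side');rim(a,da,'now')
E
python3 st.py;python3 tilt.py
```

```text
15.35 TCP [0.4485 0.2056 0.3074] F [-0.02 -0.03 -8.67] load 6.22 rise 71.0 rim [6.4500000e-02 7.3800000e-02 1.2780000e-01 1.7350000e-01 4.4460000e-01
 2.2300000e-01 1.7396667e+03]
start [('-x', 150, [66.7, 67.7, 68.4]), ('+x', 137, [66.7, 67.7, 68.4]), ('-y', 205, [66.0, 67.9, 69.2]), ('+y', 301, [66.7, 68.5, 71.7])]
now [('-x', 182, [71.0, 72.3, 73.1]), ('+x', 152, [71.7, 72.5, 73.2]), ('-y', 249, [68.5, 72.4, 74.1]), ('+y', 362, [69.6, 73.1, 74.5])]
```

View last.png

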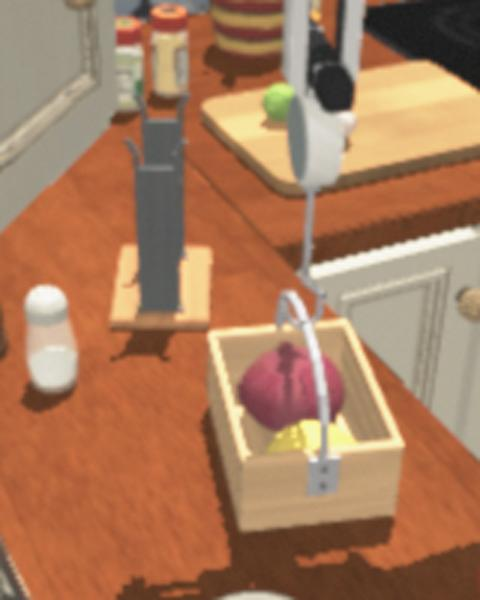

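The picture shows the basket hanging level from the hook at (315,295), and the rim has risen about 4.7 mm on all sides. Raise 5.5 mm more, then hold still.

In the tool's units: -5.5 mm is -0.011, -5 mm is -0.01.

Call:
arm_command:
  plan:
    - [[0, 0, -0.002, 0, 0, 0, 1], [0, 0, -0.004, 0, 0, 0, 1], [0, 0, -0.006, 0, 0, 0, 1], [0, 0, -0.008, 0, 0, 0, 1], [0, 0, -0.01, 0, 0, 0, 1], [0, 0, -0.011, 0, 0, 0, 1], [0, 0, -0.011, 0, 0, 0, 1], [0, 0, -0.011, 0, 0, 0, 1], [0, 0, -0.011, 0, 0, 0, 1], [0, 0, -0.011, 0, 0, 0, 1]]

```text
time_s: 16.4
ee_pos: [0.4485, 0.2056, 0.3129]
eef_rot: [-3.141, 0.0, 1.815]
force: [-0.3, -1.0, -8.9]
grip_width: 0.0195
grip_force: 40.0
```

```bash
python3 st.py;python3 tilt.py
```

```text
16.55 TCP [0.4485 0.2056 0.313 ] F [-0.29  0.22 -8.65] load 6.2 rise 76.6 rim [6.8400000e-02 7.9300000e-02 1.3510000e-01 1.7270000e-01 4.4430000e-01
 2.2460000e-01 1.8886667e+03]
start [('-x', 150, [66.7, 67.7, 68.4]), ('+x', 137, [66.7, 67.7, 68.4]), ('-y', 205, [66.0, 67.9, 69.2]), ('+y', 301, [66.7, 68.5, 71.7])]
now [('-x', 195, [76.7, 78.2, 79.0]), ('+x', 156, [77.6, 78.7, 79.3]), ('-y', 296, [72.7, 77.9, 79.7]), ('+y', 449, [73.2, 78.3, 79.7])]
```

Call:
arm_command:
  plan:
    - [[0, 0, 0, 0, 0, 0, 1], [0, 0, 0, 0, 0, 0, 1], [0, 0, 0, 0, 0, 0, 1], [0, 0, 0, 0, 0, 0, 1], [0, 0, 0, 0, 0, 0, 1], [0, 0, 0, 0, 0, 0, 1], [0, 0, 0, 0, 0, 0, 1], [0, 0, 0, 0, 0, 0, 1], [0, 0, 0, 0, 0, 0, 1], [0, 0, 0, 0, 0, 0, 1], [0, 0, 0, 0, 0, 0, 1], [0, 0, 0, 0, 0, 0, 1]]

```text
time_s: 17.8
ee_pos: [0.4485, 0.2056, 0.3129]
eef_rot: [-3.142, 0.0, 1.815]
force: [-0.1, -0.3, -9.7]
grip_width: 0.0197
grip_force: 40.0
```

```bash
python3 st.py;python3 tilt.py
```

```text
17.95 TCP [0.4485 0.2056 0.3129] F [ 0.12 -0.01 -9.64] load 7.19 rise 76.5 rim [6.8900000e-02 7.9600000e-02 1.3690000e-01 1.7340000e-01 4.4420000e-01
 2.2460000e-01 1.8993333e+03]
start [('-x', 150, [66.7, 67.7, 68.4]), ('+x', 137, [66.7, 67.7, 68.4]), ('-y', 205, [66.0, 67.9, 69.2]), ('+y', 301, [66.7, 68.5, 71.7])]
now [('-x', 191, [76.5, 78.2, 79.1]), ('+x', 156, [77.5, 78.6, 79.2]), ('-y', 297, [72.5, 77.7, 79.7]), ('+y', 464, [72.6, 78.1, 79.8])]
```

Call:
arm_command:
  plan:
    - [[0, 0, 0, 0, 0, 0, 1], [0, 0, 0, 0, 0, 0, 1], [0, 0, 0, 0, 0, 0, 1], [0, 0, 0, 0, 0, 0, 1], [0, 0, 0, 0, 0, 0, 1], [0, 0, 0, 0, 0, 0, 1], [0, 0, 0, 0, 0, 0, 1], [0, 0, 0, 0, 0, 0, 1], [0, 0, 0, 0, 0, 0, 1], [0, 0, 0, 0, 0, 0, 1], [0, 0, 0, 0, 0, 0, 1], [0, 0, 0, 0, 0, 0, 1]]

```text
time_s: 19.2
ee_pos: [0.4485, 0.2055, 0.3129]
eef_rot: [3.142, 0.0, 1.815]
force: [-0.2, -0.3, -8.4]
grip_width: 0.0198
grip_force: 40.0
```

In the tool's units: 12 mm is 0.024, 11 mm is 0.022.

Call:
arm_command:
  plan:
    - [[0, 0, 0.002, 0, 0, 0, 1], [0, 0, 0.004, 0, 0, 0, 1], [0, 0, 0.006, 0, 0, 0, 1], [0, 0, 0.008, 0, 0, 0, 1], [0, 0, 0.01, 0, 0, 0, 1], [0, 0, 0.012, 0, 0, 0, 1], [0, 0, 0.014, 0, 0, 0, 1], [0, 0, 0.016, 0, 0, 0, 1], [0, 0, 0.018, 0, 0, 0, 1], [0, 0, 0.02, 0, 0, 0, 1], [0, 0, 0.022, 0, 0, 0, 1], [0, 0, 0.024, 0, 0, 0, 1]]

```text
time_s: 20.4
ee_pos: [0.4485, 0.2056, 0.3009]
eef_rot: [3.142, 0.0, 1.815]
force: [-0.3, 0.5, -9.1]
grip_width: 0.0198
grip_force: 40.0
```

In the tool's units: 30 mm is 0.06, 29 mm is 0.058.

Call:
arm_command:
  plan:
    - [[0, 0, 0.004, 0, 0, 0, 1], [0, 0, 0.008, 0, 0, 0, 1], [0, 0, 0.012, 0, 0, 0, 1], [0, 0, 0.018, 0, 0, 0, 1], [0, 0, 0.024, 0, 0, 0, 1], [0, 0, 0.03, 0, 0, 0, 1], [0, 0, 0.036, 0, 0, 0, 1], [0, 0, 0.042, 0, 0, 0, 1], [0, 0, 0.048, 0, 0, 0, 1], [0, 0, 0.054, 0, 0, 0, 1], [0, 0, 0.058, 0, 0, 0, 1], [0, 0, 0.06, 0, 0, 0, 1]]

```text
time_s: 21.6
ee_pos: [0.4485, 0.2056, 0.2708]
eef_rot: [3.141, -0.0, 1.815]
force: [0.5, 0.2, -5.7]
grip_width: 0.0195
grip_force: 40.0
```

```bash
python3 st.py;python3 tilt.py
```

```text
21.75 TCP [0.4485 0.2056 0.271 ] F [ 0.56  0.78 -5.5 ] load 3.05 rise 34.6 rim [6.1600000e-02 6.8700000e-02 1.2500000e-01 1.7620000e-01 4.4490000e-01
 2.2150000e-01 1.5733333e+03]
start [('-x', 150, [66.7, 67.7, 68.4]), ('+x', 137, [66.7, 67.7, 68.4]), ('-y', 205, [66.0, 67.9, 69.2]), ('+y', 301, [66.7, 68.5, 71.7])]
now [('-x', 153, [66.6, 67.6, 68.2]), ('+x', 136, [66.7, 67.4, 68.1]), ('-y', 191, [65.9, 68.0, 69.5]), ('+y', 302, [66.4, 68.6, 72.1])]
```

In the tool's units: 35 mm is 0.07, 33 mm is 0.066.

Call:
arm_command:
  plan:
    - [[0, 0, 0.006, 0, 0, 0, 1], [0, 0, 0.012, 0, 0, 0, 1], [0, 0, 0.018, 0, 0, 0, 1], [0, 0, 0.024, 0, 0, 0, 1], [0, 0, 0.03, 0, 0, 0, 1], [0, 0, 0.036, 0, 0, 0, 1], [0, 0, 0.042, 0, 0, 0, 1], [0, 0, 0.048, 0, 0, 0, 1], [0, 0, 0.054, 0, 0, 0, 1], [0, 0, 0.06, 0, 0, 0, 1], [0, 0, 0.066, 0, 0, 0, 1], [0, 0, 0.07, 0, 0, 0, 1]]

```text
time_s: 23.0
ee_pos: [0.4484, 0.2055, 0.2357]
eef_rot: [-3.141, 0.0, 1.815]
force: [0.7, -0.6, -2.3]
grip_width: 0.0197
grip_force: 40.0
```

In the tool's units: 25.5 mm is 0.051, 25 mm is 0.05.

Call:
arm_command:
  plan:
    - [[0, 0, 0.004, 0, 0, 0, 1], [0, -0.002, 0.01, 0, 0, 0, 1], [0, -0.006, 0.014, 0, 0, 0, 1], [0, -0.01, 0.018, 0, 0, 0, 1], [0, -0.013, 0.022, 0, 0, 0, 1], [0, -0.013, 0.028, 0, 0, 0, 1], [0, -0.013, 0.036, 0, 0, 0, 1], [0, -0.013, 0.044, 0, 0, 0, 1], [0, -0.013, 0.05, 0, 0, 0, 1], [0, -0.013, 0.051, 0, 0, 0, 1], [0, -0.013, 0.051, 0, 0, 0, 1]]

```text
time_s: 24.1
ee_pos: [0.4422, 0.204, 0.2104]
eef_rot: [-3.141, 0.0, 1.815]
force: [-1.0, -0.4, -2.1]
grip_width: 0.0199
grip_force: 40.0
```

```bash
python3 - <<'E'
from h import *
a,da=grab('side')
o=ctrl.get_obs();p=o['ee_pos'];print(o['time_s'],p,o['force'])
th=np.radians(14);W=cloud('side',da);x,y,z=W[...,0],W[...,1],W[...,2]
ex=np.array([np.cos(th),np.sin(th)]);ey=np.array([-ex[1],ex[0]])
sx=((x-p[0])*ex[0]+(y-p[1])*ex[1])*1000;sy=((x-p[0])*ey[0]+(y-p[1])*ey[1])*1000
for lo in np.arange(.106,.136,.006):
    k=(z>=lo)&(z<lo+.006)&(abs(sx)<60)&(abs(sy+2)<25)
    print(lo.round(3),[(round(float(q),1),round(float(w),1)) for q,w in zip(sx[k],sy[k])][:30])
E
```

```text
24.15 [0.44222306 0.2040088  0.21050781] [-0.05504037  0.33054517 -2.26724466]
0.106 [(-13.5, -4.5), (15.5, -5.2), (13.4, -4.7), (-11.0, -3.3), (-12.5, -0.4), (16.2, -2.1), (13.6, -3.3), (10.9, -5.4), (-11.3, -3.6), (-13.2, -2.3), (15.9, -2.7), (13.8, -2.3), (11.3, -3.2)]
0.112 [(-8.5, -3.9), (-13.0, -4.0), (-15.2, -3.8), (-10.6, -2.8), (-12.9, -3.0), (-15.5, -4.2), (-10.4, -1.6)]
0.118 [(-3.4, -3.1), (-6.1, -4.6), (-8.1, -3.8), (-5.5, -2.1), (-7.7, -1.9), (-10.5, -4.0), (-12.9, -4.3), (-9.9, -1.0), (8.9, 21.6)]
0.124 [(5.5, -24.3), (9.3, -26.5), (7.9, -23.1), (3.9, -21.1), (9.1, -17.8), (7.5, -15.5), (5.0, -16.3), (9.3, -16.5), (7.7, -14.0), (5.7, -13.2), (3.5, -13.0), (8.0, -12.2), (4.4, -9.0), (8.3, -10.7), (7.7, -4.4), (1.5, -2.7), (-1.0, -3.6), (-3.3, -3.8), (9.3, -6.2), (8.4, -1.3), (6.6, 0.6), (4.2, -0.1), (-0.9, -2.5), (-3.2, -2.8), (-5.2, -2.2), (9.3, 2.7), (7.2, 3.3), (5.3, 4.6), (9.3, 3.3), (7.6, 5.2)]
0.13 [(6.9, -18.1), (1.1, -5.0), (-0.6, -3.1), (-2.7, -2.8), (7.4, -6.0), (1.3, -4.0), (-0.6, -2.5), (-3.1, -3.5), (6.1, -1.9)]
0.136 [(4.8, -0.6), (-3.6, 0.8), (1.4, -4.4), (0.8, 1.5), (-1.2, 2.3)]
```

Same geometry as on entry. Backing out and going up.

In the tool's units: -50 mm is -0.1, -43 mm is -0.086.

Call:
arm_command:
  plan:
    - [[0, -0.006, 0, 0, 0, 0, 1], [0, -0.014, 0, 0, 0, 0, 1], [0, -0.024, 0, 0, 0, 0, 1], [0, -0.036, 0, 0, 0, 0, 1], [0, -0.05, 0, 0, 0, 0, 1], [0, -0.064, 0, 0, 0, 0, 1], [0, -0.076, 0, 0, 0, 0, 1], [0, -0.084, -0.008, 0, 0, 0, 1], [0, -0.086, -0.028, 0, 0, 0, 1], [0, -0.086, -0.056, 0, 0, 0, 1], [0, -0.086, -0.084, 0, 0, 0, 1], [0, -0.086, -0.1, 0, 0, 0, 1]]

```text
time_s: 25.35
ee_pos: [0.4008, 0.1937, 0.2622]
eef_rot: [3.14, -0.0, 1.815]
force: [-1.0, -0.5, -3.1]
grip_width: 0.02
grip_force: 40.0
```

Call:
arm_command:
  plan:
    - [[0, 0, -0.012, 0, 0, 0, 1], [0, 0, -0.036, 0, 0, 0, 1], [0, 0, -0.068, 0, 0, 0, 1], [0, 0, -0.1, 0, 0, 0, 1], [0, 0, -0.124, 0, 0, 0, 1], [0, 0, -0.134, 0, 0, 0, 1], [0, 0, -0.136, 0, 0, 0, 1], [0, 0, -0.136, 0, 0, 0, 1], [0, 0, -0.136, 0, 0, 0, 1]]

```text
time_s: 26.25
ee_pos: [0.4003, 0.1936, 0.3278]
eef_rot: [-3.141, 0.0, 1.815]
force: [-0.4, -0.2, -3.2]
grip_width: 0.0195
grip_force: 40.0
```

```bash
python3 st.py; python3 tilt.py; python3 -c "
from h import *
print(rel((.5808,-.0187,.3282),np.degrees(1.644)))"
```

```text
26.4 TCP [0.4004 0.1936 0.3281] F [ 0.23 -0.23 -2.55] load 0.1 rise 91.7 rim [5.9400000e-02 6.8400000e-02 7.7000000e-02 1.2800000e-01 4.4330000e-01
 2.2040000e-01 1.5116667e+03]
start [('-x', 150, [66.7, 67.7, 68.4]), ('+x', 137, [66.7, 67.7, 68.4]), ('-y', 205, [66.0, 67.9, 69.2]), ('+y', 301, [66.7, 68.5, 71.7])]
now [('-x', 146, [66.6, 67.7, 68.3]), ('+x', 134, [66.7, 67.6, 68.3]), ('-y', 195, [65.8, 67.8, 69.7]), ('+y', 300, [66.3, 68.4, 71.3])]
(array([-2.496e+02,  1.238e+02, -1.000e-01]), array([-5.000e-04,  1.000e-04,  1.708e-01]))
```

In the tool's units: -249.6 mm is -0.4992, 123.8 mm is 0.2476, 0.171 rad is 0.0544.

Call:
arm_command:
  plan:
    - [[-0.018, 0.008, 0, 0, 0, 0.0019, 1], [-0.054, 0.026, 0, 0, 0, 0.0064, 1], [-0.106, 0.052, 0, 0, 0, 0.0118, 1], [-0.168, 0.082, 0, 0, 0, 0.0185, 1], [-0.232, 0.114, 0, 0, 0, 0.0255, 1], [-0.296, 0.146, 0, 0, 0, 0.0318, 1], [-0.356, 0.176, 0, 0, 0, 0.0382, 1], [-0.412, 0.204, 0, 0, 0, 0.0446, 1], [-0.454, 0.226, 0, 0, 0, 0.0497, 1], [-0.484, 0.24, 0, 0, 0, 0.0528, 1], [-0.496, 0.246, 0, 0, 0, 0.0541, 1], [-0.4992, 0.2476, 0, 0, 0, 0.0544, 1]]

```text
time_s: 27.65
ee_pos: [0.5811, -0.0194, 0.328]
eef_rot: [-3.141, -0.0, 1.643]
force: [-0.3, 0.0, -2.3]
grip_width: 0.0195
grip_force: 40.0
```

Call:
arm_command:
  plan:
    - [[0, 0, 0, 0, 0, 0, 1], [0, 0, 0, 0, 0, 0, 1], [0, 0, 0, 0, 0, 0, 1]]

```text
time_s: 27.95
ee_pos: [0.5806, -0.0182, 0.3288]
eef_rot: [3.141, 0.0, 1.645]
force: [-0.6, -0.8, -2.4]
grip_width: 0.02
grip_force: 40.0
```

```bash
python3 -c "
from h import *
o=ctrl.get_obs();print(o['time_s'],o['ee_pos'],o['eef_rot'],o['force'],rel((.5808,-.0187,.1494),np.degrees(1.644)))"
```

```text
27.95 [ 0.58064528 -0.01815528  0.32876627] [3.14113066e+00 3.01672461e-05 1.64461733e+00] [-0.58364689 -0.76216551 -2.44228787] (array([ -0.5,   0. , 179.4]), array([0.0005, 0.    , 0.0006]))
```

Call:
arm_command:
  plan:
    - [[0, 0, 0.012, 0, 0, 0, 1], [0, 0, 0.036, 0, 0, 0, 1], [0, 0, 0.072, 0, 0, 0, 1], [0, 0, 0.112, 0, 0, 0, 1], [0, 0, 0.152, 0, 0, 0, 1], [0, 0, 0.192, 0, 0, 0, 1], [0, 0, 0.23, 0, 0, 0, 1], [0, 0, 0.264, 0, 0, 0, 1], [0, 0, 0.294, 0, 0, 0, 1], [0, 0, 0.316, 0, 0, 0, 1], [0, 0, 0.33, 0, 0, 0, 1], [0, 0, 0.336, 0, 0, 0, 1]]

```text
time_s: 29.15
ee_pos: [0.5807, -0.0186, 0.1597]
eef_rot: [-3.141, -0.0, 1.644]
force: [0.4, -0.2, -2.5]
grip_width: 0.0196
grip_force: 40.0
```

In the tool's units: 10.8 mm is 0.0216, 10.2 mm is 0.0204.

Call:
arm_command:
  plan:
    - [[0, 0, 0.003, 0, 0, 0, 1], [0, 0, 0.006, 0, 0, 0, 1], [0, 0, 0.009, 0, 0, 0, 1], [0, 0, 0.012, 0, 0, 0, 1], [0, 0, 0.015, 0, 0, 0, 1], [0, 0, 0.017, 0, 0, 0, 1], [0, 0, 0.019, 0, 0, 0, 1], [0, 0, 0.0204, 0, 0, 0, 1], [0, 0, 0.0216, 0, 0, 0, 1], [0, 0, 0.0216, 0, 0, 0, 1], [0, 0, 0.0216, 0, 0, 0, 1]]

```text
time_s: 30.25
ee_pos: [0.5809, -0.0187, 0.1497]
eef_rot: [3.142, 0.0, 1.644]
force: [-0.8, -0.2, -2.2]
grip_width: 0.0194
grip_force: 40.0
```

```bash
python3 -c "
from h import *
f=[]
for i in range(3):
    grab('side');f.append(ctrl.get_obs()['force'])
o=ctrl.get_obs();print(o['time_s'],o['ee_pos'],o['eef_rot'],np.mean(f,0))"
```

```text
30.4 [ 0.58089633 -0.01870501  0.14968395] [ 3.14153156e+00 -3.60942374e-06  1.64376671e+00] [ 0.07963521  0.08072908 -2.50957731]
```

In the tool's units: 0.5 mm is 0.001, 0.4 mm is 0.0008.

Call:
arm_command:
  plan:
    - [[0, 0, 0.0004, 0, 0, 0, 1], [0, 0, 0.0008, 0, 0, 0, 1], [0, 0, 0.001, 0, 0, 0, 1], [0, 0, 0.001, 0, 0, 0, 1]]

```text
time_s: 30.8
ee_pos: [0.5809, -0.0187, 0.1494]
eef_rot: [3.141, 0.0, 1.644]
force: [-2.4, 0.8, 2.2]
grip_width: 0.0198
grip_force: 40.0
```

```bash
python3 -c "
from h import *
f=[]
for i in range(3):
    grab('side');f.append(ctrl.get_obs()['force'])
o=ctrl.get_obs();print(o['time_s'],o['ee_pos'],o['eef_rot'],np.mean(f,0))"
```

```text
30.95 [ 0.58091048 -0.0186611   0.14945335] [3.14134595e+00 4.35113670e-05 1.64383215e+00] [-2.80763738 -0.29084511  3.29562921]
```

Seated: the force changed from -2.5 N to +3.3 N. Relieve slightly and open.

In the tool's units: -0.2 mm is -0.0004.

Call:
arm_command:
  plan:
    - [[0, 0, -0.0004, 0, 0, 0, 1], [0, 0, -0.0004, 0, 0, 0, 0.9], [0, 0, -0.0004, 0, 0, 0, 0.5], [0, 0, -0.0004, 0, 0, 0, 0.4], [0, 0, -0.0004, 0, 0, 0, 0.2], [0, 0, -0.0004, 0, 0, 0, 0], [0, 0, -0.0004, 0, 0, 0, -0.3], [0, 0, -0.0004, 0, 0, 0, -0.6], [0, 0, -0.0004, 0, 0, 0, -0.8], [0, 0, -0.0004, 0, 0, 0, -1], [0, 0, -0.0004, 0, 0, 0, -1], [0, 0, -0.0004, 0, 0, 0, -1]]
  squeeze: 15

```text
time_s: 32.15
ee_pos: [0.5809, -0.0187, 0.1493]
eef_rot: [-3.142, -0.0, 1.644]
force: [0.7, 0.5, -0.1]
grip_width: 0.0886
grip_force: 0.0
```

In the tool's units: -150 mm is -0.3, -145 mm is -0.29.

Call:
arm_command:
  plan:
    - [[0, 0, 0, 0, 0, 0, -1], [0, 0, 0, 0, 0, 0, -1], [0, 0, 0, 0, 0, 0, -1], [0, 0, -0.01, 0, 0, 0, -1], [0, 0, -0.03, 0, 0, 0, -1], [0, 0, -0.06, 0, 0, 0, -1], [0, 0, -0.1, 0, 0, 0, -1], [0, 0, -0.15, 0, 0, 0, -1], [0, 0, -0.2, 0, 0, 0, -1], [0, 0, -0.25, 0, 0, 0, -1], [0, 0, -0.29, 0, 0, 0, -1], [0, 0, -0.3, 0, 0, 0, -1]]

```text
time_s: 33.35
ee_pos: [0.5813, -0.0187, 0.3025]
eef_rot: [3.137, 0.001, 1.644]
force: [-0.1, -0.3, -0.3]
grip_width: 0.0937
grip_force: 0.0
```

In the tool's units: -150 mm is -0.3, -140 mm is -0.28.

Call:
arm_command:
  plan:
    - [[0, -0.04, 0, 0, 0, 0, -1], [0, -0.1, 0, 0, 0, 0, -1], [0, -0.17, 0, 0, 0, 0, -1], [0, -0.23, 0, 0, 0, 0, -1], [0, -0.28, 0, 0, 0, 0, -1], [0, -0.3, 0, 0, 0, 0, -1], [0, -0.3, 0, 0, 0, 0, -1], [0, -0.3, 0, 0, 0, 0, -1], [0, -0.3, 0, 0, 0, 0, -1], [0, -0.3, 0, 0, 0, 0, -1]]

```text
time_s: 34.35
ee_pos: [0.4318, -0.0296, 0.299]
eef_rot: [-3.141, -0.0, 1.644]
force: [0.4, 0.3, -0.1]
grip_width: 0.094
grip_force: 0.0
```

```bash
python3 tilt.py; python3 - <<'E'
from h import *
a,da=grab('side');b,db=grab('top');o=ctrl.get_obs();print(o['time_s'],o['ee_pos'],o['force'],o['joint_vel'])
A=cv2.resize(a[110:290,170:340],None,fx=2.3,fy=2.3);B=cv2.resize(b[110:290,240:410],None,fx=2.3,fy=2.3)
cv2.imwrite('pics/end.png',np.hstack([A,B]))
W=cloud('side',da);x,y,z=W[...,0],W[...,1],W[...,2]
m=(abs(x-.582)<.016)&(abs(y+.021)<.065)&(z>.171)&(z<.181)&(a.max(2)<75);print(m.sum(),cv2.minAreaRect((W[m][:,:2]*1000).astype(np.float32)),np.median(z[m]))
E
```

```text
start [('-x', 150, [66.7, 67.7, 68.4]), ('+x', 137, [66.7, 67.7, 68.4]), ('-y', 205, [66.0, 67.9, 69.2]), ('+y', 301, [66.7, 68.5, 71.7])]
now [('-x', 151, [66.4, 67.5, 68.2]), ('+x', 135, [66.8, 67.5, 68.1]), ('-y', 201, [65.5, 68.0, 69.4]), ('+y', 303, [66.3, 68.6, 73.2])]
34.5 [ 0.4315253  -0.02961358  0.29911379] [-0.28412961 -0.17100157  0.07435132] [-0.00039672 -0.00603285  0.0019161  -0.00043914  0.00038836  0.00086173]
103 ((579.6968383789062, -19.271835327148438), (19.35817527770996, 107.30562591552734), 3.5325605869293213) 0.17700000216406242
```

View pics/end.png

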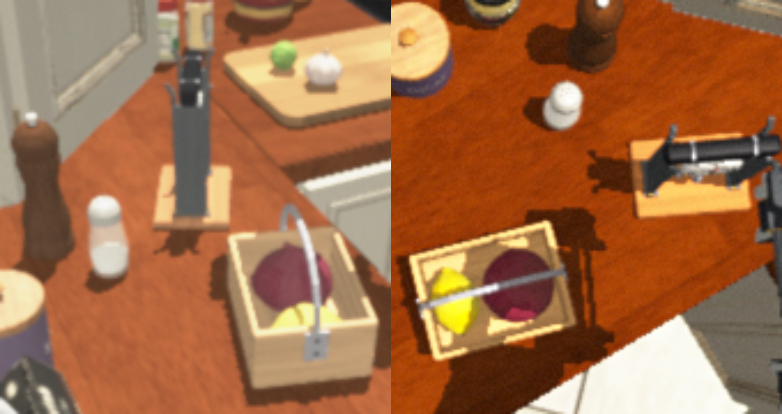

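The final picture shows the bar lying in both notches at (720,150), and the basket back in place with the onion and lemon at (495,290). The bystanders are untouched and the arm is clear.

```bash
python3 -c "
from station import ctrl
print(ctrl.hand_in())"
```

```text
the job is handed in; nothing more can be done
None
```

I weighed the basket (about 6.5 N, roughly 0.65 kg by wrist force; I did not read the dial). It hung still and level about 1 cm up for over 2 s, then went back in place with its vegetables; the scale is back in its stand and the job was handed in at 34.5 s, with no verdict returned.

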